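# Open the hinge carton and hold the loose hinge leaf in mesh with the jamb block

### The job

Fold both carton flaps well back to the outside, take the loose steel hinge leaf out of the carton's foam and lower its knuckle between the two knuckles of the hinge on the jamb block, until the holes of all three line up so that a pin could be pushed straight through. Finish while still holding the leaf there, still and hanging free in the gripper rather than pressed against the block, so that a colleague can fit the pin. Leave the carton flaps folded back and leave everything else on the bench alone.

Things in the scene. Friction and masses are not known exactly. Their poses are not given: they have to be found in the camera images.
- carton: Cardboard carton fixed to the bench, 156 (x) x 146 (y) x 110 mm high. Origin at the centre of its underside, z up. Stands left or right of the robot, the jamb block on the other side. Flaps are hinged on its top edges at x = +76 mm (far) and -76 mm (near), z = 110 mm, hinge lines along y. Rigid black foam fills it to z = 58 mm; a notch along y through its centre holds the leaf upright.
- flap_far (a joint): Flap on the carton's +x edge, 60 mm from hinge to free edge, 136 wide, 3 thick. 0 = flat inward; pi/2 = upright; grows outward to 3.2. Starts ajar at 0.8 to 1.2, 65 mm between the free edges. Stays where left; 3 N moves it. Closed fingers between the flaps push the edge out and up in an arc (level pushes jam it below 1 rad); tips 12 mm above the rim, 30 mm past the hinge, make about 2.8.
- flap_near (a joint): The same flap on the carton's -x edge, pointing to +x when closed; same sizes and values.
- leaf: Loose steel hinge leaf, about 140 g, its one knuckle (barrel) at the bottom. Origin at the centre of the barrel's bore; y along the bore, z up the plate, x across its thickness. Barrel 22 mm outside, 12 mm bore, 28 mm long. Plate 8 mm thick (x), 64 mm wide (y), from z = 17 to 77 mm; neck 28 mm wide below it. Symmetric: either way round fits. Grip across the 8 mm thickness.
- leaf_top (a point): Middle of the upper edge of the leaf's plate, 77 mm above its bore. At the start the leaf stands upright in the foam, y along the carton's y, up to 5 mm off the carton's centre along y; this point is then 97 mm above the bench, 13 mm below the carton's rim, and 39 mm of plate stands out of the foam. The leaf lifts straight up.
- jamb: Jamb block fixed to the bench: grey base plate 130 mm wide (y), x = -72 to 42 mm, 10 mm thick; on its -x side an aluminium block (x = -64 to -20 mm, 110 mm wide) with a steel hinge leaf on top (z = 55 to 60 mm) that carries two knuckles with bores along y. Origin on the bench straight below the middle of the hinge axis.
- jamb_bore (a point): Midpoint between the two fixed knuckles on their bore axis, 66 mm above the bench; y along the bore, z up. Each knuckle is 22 mm outside, 12 mm bore, and reaches from 17 to 42 mm either side, so the gap is 34 mm for the 28 mm barrel. The gap is open above, and below down to the base plate. With the bores in line the leaf's plate clears the fixed knuckles by 6 mm.
- pin: Steel hinge pin, 8 mm diameter, about 98 mm long, lying in a low white tray (130 x 40 x 18 mm) in the middle of the bench. Leave alone. Origin at its middle, underside.
- bottle: Amber bottle, 50 mm diameter, 110 mm high, origin under its base. Leave alone.
- dish: Shallow glass dish, 84 mm across, 18 mm high, origin under its base. Leave alone.
- screwdriver: Screwdriver with an orange handle, lying. Leave alone.
- tape: Roll of paper tape lying flat, 80 mm across, 22 mm high, origin under its centre. Leave alone.
- jar: Clear jar, 60 mm diameter, 70 mm high, origin under its base. Leave alone.

How it is judged:
By the outcome, as a careful person would: the job done as asked, in the order asked, and still so for the second after the job is handed in, while the arm keeps its last pose, push and grip.
It also fails if it takes over 69 s, if anything falls off the work surface, if the arm or the gripper's body presses on something with over 40 N, if the wrist force passes 120 N, or if a joint passes its speed limit or range.

### The arm

A 7-joint arm with a two-finger parallel gripper is mounted at the origin on the work surface. World frame = base frame: x ahead of the robot, y to its left, z up, the work surface at z = 0. Lengths are in m, angles in rad, forces in N, time in s.
With the tool pointing down it reaches from about 0.4 to 0.85 m from the base axis. Payload 10.4 kg.
Tool frame: the origin (TCP) lies between the finger pads; the fingertips stand 11 mm ahead of it and the grasp point (between the pads) lies 8 mm behind it (tip_reach is the distance from the TCP to the fingertips, in m); z points along the fingers, y is the line along which they close (so a half turn about z gives the same grasp; the last joint's range is limited). The gripper opens to 85 mm and grips with 20 to 120 N. Pads are 22 mm wide; open, the fingers measure 114 mm over their backs; the gripper's body (76 mm by 85 mm) begins 54 mm behind the grasp point. The pads swing forward as they close: fully open they stand 13 mm farther back than shut.
Start: joints at [1.225, 0.332, -0.065, 1.46, 0.022, 1.35, -0.088], TCP at [0.198, -0.593, 0.242] pointing down, gripper open.
Joint ranges: [-2.6, 2.6], [-0.5, 2.12], [-1.47, 1.34], [0.16, 2.42], [-1.27, 4.41], [0.06, 2.06], [-2.6, 2.6]. Speed limits (rad/s): [2.22, 2.22, 2.79, 2.79, 3.14, 3.14, 3.14].

### API

Orientations are given as a unit quaternion [x, y, z, w].
In Python, from workcell import * gives the robot as it stands.
- The arm moves only by the shell command python3 -m inch 'ROWS' [OPENING] [FORCE]. ROWS is JSON, a list of rows, each an object with "slide": the shift along the world's x, y, z in m, a list of three; "yaw": the turn about the world's z in rad. A call has 1 to 20 rows; each row is the pose to reach, as a shift and turn from the pose commanded when the call began; what a row does not reach only later rows make up. A row lasts 1/12 s, in which the tool goes at most 41.7 mm and 7.16 degrees, less where a joint would pass 70% of its speed; a pose out of reach is approached as far as the arm can. A call with a gripper value outside its range is refused whole. OPENING is the closure in counts, from 0 (fully open) to 255 (shut), set as the call begins (- or left out, the last holds). The fingers move at their own pace and stop on an object; FORCE is the grip in N (left out, the last holds). Time passes only in rows, so rows that repeat a pose let the fingers close. It gives the time, the measured TCP pose, the force, the opening and the grip force at its end, in the units of the state.
- get_obs(): the state, without advancing time (a new reading comes with each control period).
- camera(name): name is "side" or "top" or "wrist"; returns a dict with "frame" (384x512x3 uint8, red, green, blue), "fx", "fy", "cx", "cy" (pixels), "extrinsics" (4x4, takes a point from world to camera coordinates). Camera axes: x right, y down, z forward; pixel columns grow to the right and rows downward; lengths in m; the calibration is good to about 2 mm. A picture is of the moment at which its call begins. There is no depth.
- hand_in(): hands the job in; it is judged then, once.
The state is a dict: "clock": time; "joint_pos": joint angles; "joint_velocities": joint speeds; "tau": joint torques, N m; "position": TCP position; "ee_rot": TCP orientation; "ft_force": force on the tool from outside, world axes, zero at the start; "torque": the same for the moment, N m; "grip_width": opening from 0.0 (shut) to 1.0 (fully open); "grasp_force": force on a finger pad.
Only numpy, scipy, OpenCV 4.12 (cv2) and the standard library are available. Lean on these libraries where they do the work, as an engineer would, in place of code of your own. Each camera call takes 0.05 s, during which the arm holds its last target. There are 200 camera calls.

## Working session

There is one attempt and no reset: what is moved stays moved. The work goes in short steps, Python scripts to look and compute and a shell command to move; the robot and the scene stay as the last step left them, time stands still between calls to the robot, and variables do not carry over. Pictures are saved under pics/ and viewed, at most 10 in all, crops included, and the job is handed in when it is done.

```bash
mkdir -p pics
cat > h.py <<'E'
from workcell import *
import numpy as np, cv2
def snap(n,f):
    c=camera(n); cv2.imwrite('pics/'+f,c['frame'][:,:,::-1]); return c
def K(c): return np.array([[c['fx'],0,c['cx']],[0,c['fy'],c['cy']],[0,0,1.]])
def ray(c,u,v,z):
    E=np.array(c['extrinsics']);R=E[:3,:3];t=E[:3,3];o=-R.T@t
    d=R.T@np.linalg.inv(K(c))@[u,v,1]; return o+d*(z-o[2])/d[2]
def proj(c,p):
    E=np.array(c['extrinsics']);q=K(c)@(E[:3,:3]@np.array(p)+E[:3,3]);return q[:2]/q[2]
E
python3 - <<'E'
from h import *
import pickle
a=snap('top','t0.png');b=snap('side','s0.png')
pickle.dump((a,b),open('c0.pkl','wb'))
for c in(a,b):
    E=np.array(c['extrinsics']);print(c['fx'],-E[:3,:3].T@E[:3,3],E[:3,:3].round(2).tolist())
o=get_obs();print(o['clock'],o['position'],o['ee_rot'],o['grip_width'])
cv2.imwrite('pics/both.png',cv2.resize(np.vstack([a['frame'],b['frame']])[:,:,::-1],None,fx=.78,fy=.78))
E
```

```text
366.91784783054794 [0.39923423 0.03134334 1.25355595] [[-0.02, -1.0, 0.01], [-0.99, 0.02, -0.16], [0.16, -0.02, -0.99]]
371.44620991659565 [ 0.38190575 -0.86578998  0.77815632] [[0.97, -0.24, 0.02], [-0.13, -0.59, -0.8], [0.2, 0.77, -0.6]]
0.1 [ 0.19817927 -0.59240338  0.24159312] [ 9.87000400e-01  1.60716511e-01 -1.25690728e-04 -6.31085350e-04] 0.9994873675339111
```

View pics/t0.png

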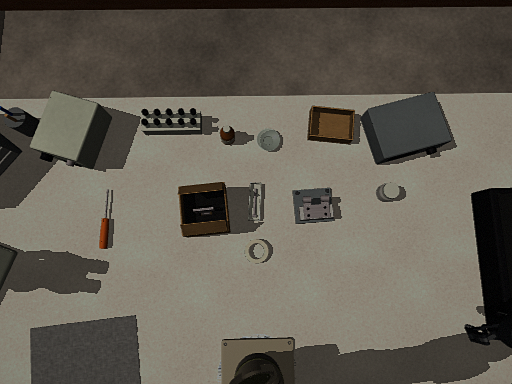

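View pics/s0.png

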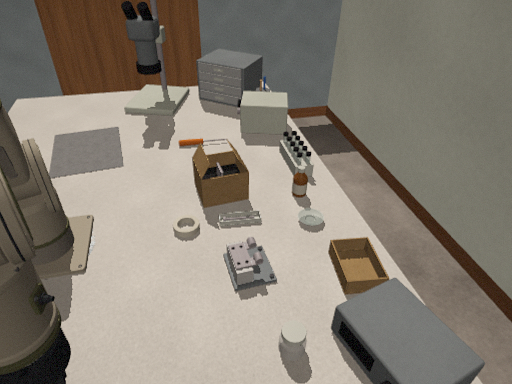

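The top view shows the carton at about (204,209), the jamb at (313,205), the tray at (257,203) and the tape at (258,251). I'll enlarge the carton and jamb.

Run:
```python
from h import *
import pickle
a,b=pickle.load(open('c0.pkl','rb'))
A=a['frame'][:,:,::-1];B=b['frame'][:,:,::-1]
f=lambda I,x,y:cv2.convertScaleAbs(cv2.resize(I[y:y+60,x:x+80],(400,300),interpolation=cv2.INTER_CUBIC),alpha=1.3,beta=15)
cv2.imwrite('pics/z.png',np.vstack([np.hstack([f(A,165,180),f(A,275,175)]),np.hstack([f(B,180,143),f(B,210,230)])]))
```

```text
(no output)
```

View pics/z.png

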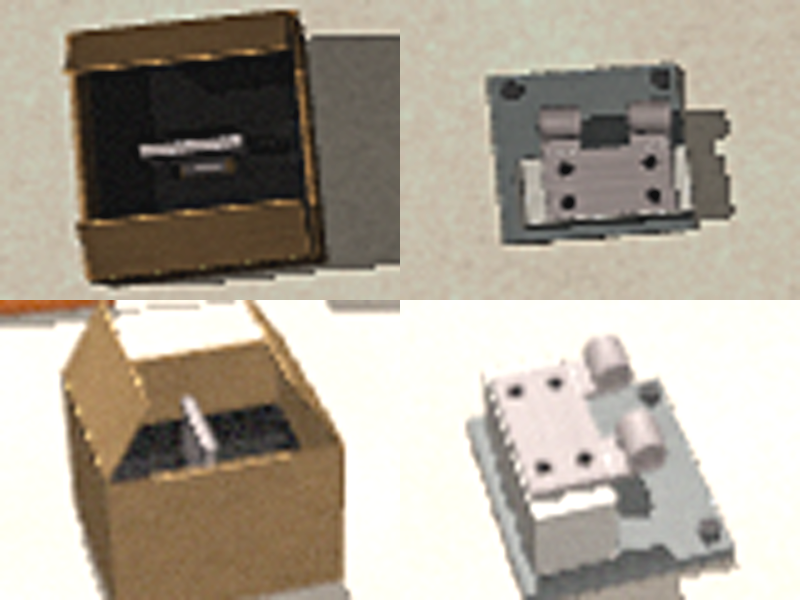

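The top crop shows the leaf's upper edge from (140,150) to (241,138). The rim corners are about (66,34), (297,10), (322,260) and (92,282). The jamb base corners are about (488,77), (683,63), (697,230) and (503,245), with the knuckles at (560,122) and (650,116).

Run:
```python
from h import *
import pickle
a,b=pickle.load(open('c0.pkl','rb'))
def T(p,x0,y0,z,c=a): return ray(c,x0+p[0]/5-.4,y0+p[1]/5-.4,z)
L=[T(p,165,180,.097) for p in[(140,150),(241,138)]];print('leaf',np.mean(L,0),np.linalg.norm(L[0]-L[1]),L[0]-L[1])
C=[T(p,165,180,.11) for p in[(66,34),(297,10),(322,260),(92,282)]];print('carton',np.mean(C,0),C[0]-C[1],C[3]-C[2],C[0]-C[3],C[1]-C[2])
J=[T(p,275,175,.01) for p in[(88,77),(283,63),(297,230),(103,245)]];print('jamb',np.mean(J,0),J[0]-J[1],J[3]-J[2],J[0]-J[3],J[1]-J[2])
k=[T(p,275,175,.074) for p in[(160,122),(250,116)]];print('kn',np.mean(k,0),k[0]-k[1])
# side view
L=[T(p,180,143,.097,b) for p in[(187,99),(212,147)]];print('leafside',np.mean(L,0),L[0]-L[1])
```

```text
leaf [0.53056932 0.16409847 0.097     ] 0.06405206117400819 [-0.00648592  0.06372283  0.        ]
carton [0.52835904 0.16024425 0.11      ] [-0.01294988  0.14567483  0.        ] [-0.01083813  0.14192277  0.        ] [0.15561614 0.01803942 0.        ] [0.15772789 0.01428736 0.        ]
jamb [ 0.54462966 -0.20278828  0.01      ] [-0.00746957  0.13510374  0.        ] [-0.00772949  0.13245134  0.        ] [0.11545008 0.00578641 0.        ] [0.11519016 0.00313402 0.        ]
kn [ 0.55932055 -0.19975348  0.074     ] [-0.00291131  0.05889191  0.        ]
leafside [0.52907386 0.16276564 0.097     ] [-0.00654776  0.06075594  0.        ]
```

```bash
python3 -m inch '[{"slide":[0.15,0.147,0.03],"yaw":0.6},{"slide":[0.15,0.147,0.03],"yaw":0.6},{"slide":[0.15,0.147,0.03],"yaw":0.6},{"slide":[0.15,0.147,0.03],"yaw":0.6},{"slide":[0.15,0.147,0.03],"yaw":0.6},{"slide":[0.3,0.293,0.03],"yaw":1.0},{"slide":[0.3,0.293,0.03],"yaw":1.0},{"slide":[0.3,0.293,0.03],"yaw":1.0},{"slide":[0.3,0.293,0.03],"yaw":1.0},{"slide":[0.3,0.293,0.03],"yaw":1.0},{"slide":[0.3,0.293,0.03],"yaw":1.0}]' 255 40
python3 -m inch '[{"slide":[0.032,0.461,0.01],"yaw":0.343},{"slide":[0.032,0.461,0.01],"yaw":0.343},{"slide":[0.032,0.461,0.01],"yaw":0.343},{"slide":[0.032,0.461,0.01],"yaw":0.343},{"slide":[0.032,0.461,0.01],"yaw":0.343},{"slide":[0.032,0.461,0.01],"yaw":0.343},{"slide":[0.032,0.461,0.01],"yaw":0.343},{"slide":[0.032,0.461,0.01],"yaw":0.343},{"slide":[0.032,0.461,0.01],"yaw":0.343},{"slide":[0.032,0.461,0.01],"yaw":0.343},{"slide":[0.032,0.461,0.01],"yaw":0.343},{"slide":[0.032,0.461,0.01],"yaw":0.343},{"slide":[0.032,0.461,0.01],"yaw":0.343},{"slide":[0.032,0.461,0.01],"yaw":0.343},{"slide":[0.032,0.461,0.01],"yaw":0.343},{"slide":[0.032,0.461,0.01],"yaw":0.343}]'
python3 - <<'E'
from h import *
import pickle
c=snap('wrist','w1.png');pickle.dump(c,open('w1.pkl','wb'))
o=get_obs();print(o['clock'],o['position'],o['ee_rot'],o['grip_width'],o['joint_pos'],o['ft_force'])
E=np.array(c['extrinsics']);print(-E[:3,:3].T@E[:3,3])
E
```

```text
clock: 1.02
position: [0.5033, -0.2919, 0.2721]
ee_rot: [0.786, 0.618, 0.002, -0.001]
ft_force: [0.4, 0.7, 0.1]
grip_width: -0.003
grasp_force: 0.0
clock: 2.35
position: [0.5306, 0.1596, 0.2822]
ee_rot: [0.674, 0.739, -0.0, 0.0]
ft_force: [-0.4, -0.7, 0.3]
grip_width: 0.002
grasp_force: 0.0
2.4 [0.53056193 0.15972985 0.28225243] [ 6.73619912e-01  7.39077896e-01 -1.92677288e-04  2.00852612e-04] 0.004523332216126651 [ 0.29893223  0.23981486 -0.78888955  1.55740379  0.17193259  1.41606886
 -0.40962818] [-0.84204622  0.06107203 -0.00788078]
[0.5231256  0.22654154 0.41389009]
```

View pics/w1.png

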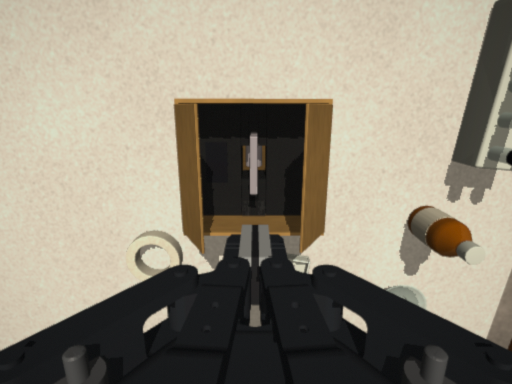

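The wrist view shows both flaps ajar with inner edges at columns about 200 and 305. The leaf's upper edge runs from (253,133) to (253,194), and the carton's +y rim is at row 100 between columns 175 and 332.

Run:
```python
from h import *
import pickle
c=pickle.load(open('w1.pkl','rb'))
for n,p,z in[('leaf',(254,133),.097),('leaf',(254,194),.097),('rimL',(175,101),.11),('rimR',(332,101),.11),('edgeL',(198,105),.16),('edgeR',(308,105),.16)]:print(n,ray(c,*p,z))
```

```text
leaf [0.52465495 0.20008833 0.097     ]
leaf [0.53082309 0.13327789 0.097     ]
rimL [0.44434939 0.22488262 0.11      ]
rimR [0.59812556 0.23917497 0.11      ]
edgeL [0.47626819 0.22374153 0.16      ]
edgeR [0.56659563 0.23213749 0.16      ]
```

```bash
python3 -m inch '[{"slide":[0,0,-0.04],"yaw":0},{"slide":[0,0,-0.08],"yaw":0},{"slide":[0,0,-0.11],"yaw":0},{"slide":[0,0,-0.128],"yaw":0},{"slide":[0,0,-0.128],"yaw":0},{"slide":[0.012,0.001,-0.126],"yaw":0},{"slide":[0.018,0.002,-0.123],"yaw":0},{"slide":[0.024,0.002,-0.120],"yaw":0},{"slide":[0.032,0.003,-0.116],"yaw":0},{"slide":[0.040,0.004,-0.113],"yaw":0},{"slide":[0.050,0.005,-0.111],"yaw":0},{"slide":[0.063,0.006,-0.111],"yaw":0},{"slide":[0.073,0.007,-0.111],"yaw":0},{"slide":[0.083,0.008,-0.113],"yaw":0},{"slide":[0.092,0.0085,-0.119],"yaw":0},{"slide":[0.099,0.009,-0.126],"yaw":0},{"slide":[0.104,0.0095,-0.134],"yaw":0},{"slide":[0.106,0.010,-0.142],"yaw":0},{"slide":[0.106,0.010,-0.149],"yaw":0},{"slide":[0.106,0.010,-0.149],"yaw":0}]'
python3 -m inch '[{"slide":[-0.005,-0.0005,0.03],"yaw":0},{"slide":[-0.01,-0.001,0.06],"yaw":0},{"slide":[-0.05,-0.005,0.065],"yaw":0},{"slide":[-0.08,-0.008,0.06],"yaw":0},{"slide":[-0.106,-0.010,0.05],"yaw":0},{"slide":[-0.106,-0.010,0.05],"yaw":0},{"slide":[-0.106,-0.010,0.05],"yaw":0}]'
python3 - <<'E'
from h import *
c=snap('side','s2.png')
cv2.imwrite('pics/s2z.png',cv2.resize(c['frame'][90:230,140:320,::-1],None,fx=3,fy=3))
E
```

```text
clock: 4.07
position: [0.6351, 0.171, 0.131]
ee_rot: [0.673, 0.74, -0.001, -0.001]
ft_force: [-0.5, -0.2, -0.7]
grip_width: -0.003
grasp_force: 0.0
clock: 4.65
position: [0.5289, 0.1608, 0.1833]
ee_rot: [0.673, 0.74, -0.001, 0.001]
ft_force: [0.4, 0.6, -0.1]
grip_width: 0.002
grasp_force: 0.0
```

View pics/s2z.png

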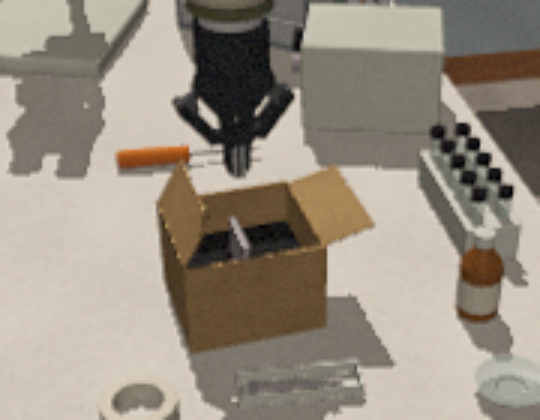

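The far flap now lies outside, with its outer edge at about (370,225). Next is the near flap, with the mirrored arc.

```bash
python3 -m inch '[{"slide":[0,0,-0.029],"yaw":0},{"slide":[0,0,-0.029],"yaw":0},{"slide":[-0.012,-0.001,-0.027],"yaw":0},{"slide":[-0.018,-0.002,-0.024],"yaw":0},{"slide":[-0.024,-0.002,-0.021],"yaw":0},{"slide":[-0.032,-0.003,-0.017],"yaw":0},{"slide":[-0.040,-0.004,-0.014],"yaw":0},{"slide":[-0.050,-0.005,-0.012],"yaw":0},{"slide":[-0.063,-0.006,-0.012],"yaw":0},{"slide":[-0.073,-0.007,-0.012],"yaw":0},{"slide":[-0.083,-0.008,-0.014],"yaw":0},{"slide":[-0.092,-0.0085,-0.020],"yaw":0},{"slide":[-0.099,-0.009,-0.027],"yaw":0},{"slide":[-0.104,-0.0095,-0.035],"yaw":0},{"slide":[-0.107,-0.010,-0.043],"yaw":0},{"slide":[-0.107,-0.010,-0.050],"yaw":0},{"slide":[-0.107,-0.010,-0.050],"yaw":0}]'
python3 -m inch '[{"slide":[0.005,0.0005,0.03],"yaw":0},{"slide":[0.01,0.001,0.06],"yaw":0},{"slide":[0.05,0.005,0.1],"yaw":0},{"slide":[0.08,0.008,0.12],"yaw":0},{"slide":[0.107,0.014,0.15],"yaw":0},{"slide":[0.107,0.014,0.15],"yaw":0},{"slide":[0.107,0.014,0.15],"yaw":0},{"slide":[0.107,0.014,0.15],"yaw":0},{"slide":[0.107,0.014,0.15],"yaw":0},{"slide":[0.107,0.014,0.15],"yaw":0},{"slide":[0.107,0.014,0.15],"yaw":0},{"slide":[0.107,0.014,0.15],"yaw":0}]' 90
python3 - <<'E'
from h import *
c=snap('wrist','w2.png');s=snap('side','s3.png')
cv2.imwrite('pics/c3.png',np.hstack([c['frame'][:300,110:400,::-1],cv2.resize(s['frame'][90:230,140:320,::-1],(386,300))]))
import pickle;pickle.dump(c,open('w2.pkl','wb'))
o=get_obs();print(o['clock'],o['position'],o['grip_width'])
E
```

```text
clock: 6.12
position: [0.4226, 0.1508, 0.132]
ee_rot: [0.673, 0.74, -0.001, -0.0]
ft_force: [0.5, 0.2, 0.5]
grip_width: 0.004
grasp_force: 0.0
clock: 7.12
position: [0.5297, 0.165, 0.283]
ee_rot: [0.673, 0.74, -0.0, 0.0]
ft_force: [-0.8, -0.3, -0.5]
grip_width: 0.646
grasp_force: 0.0
7.2167 [0.52997375 0.16513413 0.28322976] 0.6438998657830147
```

View pics/c3.png

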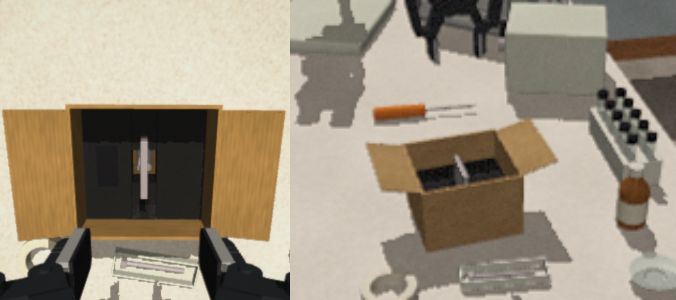

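Both flaps are folded well out. The leaf's upper edge runs from (143,137) to (143,199) in the crop, which is column 253 in the frame.

Run:
```python
from h import *
import pickle
c=pickle.load(open('w2.pkl','rb'))
f=c['frame'];
for r in (150,165,185): print(r,f[r,244:264].astype(int).sum(1).tolist())
print(f[128:206:1,253].astype(int).sum(1).tolist())
a=ray(c,253.5,137,.097);b=ray(c,253.5,199,.097);print(a,b,(a+b)/2,np.linalg.norm(a-b))
```

```text
150 [176, 175, 162, 171, 184, 219, 306, 469, 499, 501, 500, 507, 500, 387, 272, 211, 188, 172, 158, 166]
165 [190, 200, 202, 273, 369, 386, 374, 475, 498, 497, 500, 499, 495, 422, 429, 399, 345, 257, 202, 199]
185 [102, 101, 100, 100, 98, 107, 282, 460, 493, 496, 496, 494, 479, 299, 133, 101, 102, 103, 101, 101]
[57, 52, 53, 57, 55, 56, 60, 74, 123, 185, 251, 339, 361, 435, 531, 506, 499, 499, 502, 499, 499, 499, 501, 500, 499, 501, 501, 501, 500, 502, 501, 499, 501, 502, 499, 499, 500, 497, 498, 499, 499, 499, 498, 499, 500, 498, 497, 499, 499, 498, 497, 496, 496, 496, 496, 496, 495, 496, 496, 495, 495, 496, 496, 493, 495, 495, 495, 495, 495, 493, 427, 169, 47, 41, 35, 34, 43, 54]
[0.5234969  0.20122232 0.097     ] [0.52997991 0.1325838  0.097     ] [0.52673841 0.16690306 0.097     ] 0.06894400468882798
```

```bash
python3 -m inch '[{"slide":[-0.001,0,-0.04],"yaw":0},{"slide":[-0.001,0,-0.08],"yaw":0},{"slide":[-0.001,0,-0.12],"yaw":0},{"slide":[-0.001,0,-0.15],"yaw":0},{"slide":[-0.001,0,-0.175],"yaw":0},{"slide":[-0.001,0,-0.195],"yaw":0},{"slide":[-0.001,0,-0.207],"yaw":0},{"slide":[-0.001,0,-0.207],"yaw":0},{"slide":[-0.001,0,-0.207],"yaw":0},{"slide":[-0.001,0,-0.207],"yaw":0}]'
python3 -m inch '[{"slide":[0,0,0],"yaw":0},{"slide":[0,0,0],"yaw":0},{"slide":[0,0,0],"yaw":0},{"slide":[0,0,0],"yaw":0},{"slide":[0,0,0],"yaw":0},{"slide":[0,0,0],"yaw":0},{"slide":[0,0,0],"yaw":0},{"slide":[0,0,0],"yaw":0},{"slide":[0,0,0],"yaw":0},{"slide":[0,0,0],"yaw":0}]' 255 60
```

```text
clock: 8.05
position: [0.5301, 0.1657, 0.0778]
ee_rot: [0.673, 0.74, 0.001, 0.001]
ft_force: [0.6, 0.2, 0.9]
grip_width: 0.649
grasp_force: 0.0
clock: 8.88
position: [0.5297, 0.1653, 0.0769]
ee_rot: [0.673, 0.74, 0.0, 0.0]
ft_force: [-0.2, -1.1, 5.3]
grip_width: 0.08
grasp_force: 59.4
```

```bash
python3 -m inch '[{"slide":[0,0,0.006],"yaw":0},{"slide":[0,0,0.015],"yaw":0},{"slide":[0,0,0.03],"yaw":0},{"slide":[0,0,0.05],"yaw":0},{"slide":[0,0,0.075],"yaw":0},{"slide":[0,0,0.1],"yaw":0},{"slide":[0,0,0.125],"yaw":0},{"slide":[0,0,0.15],"yaw":0},{"slide":[0,0,0.165],"yaw":0},{"slide":[0,0,0.165],"yaw":0},{"slide":[0,0,0.165],"yaw":0}]'
python3 -m inch '[{"slide":[0.001,-0.012,0],"yaw":0},{"slide":[0.003,-0.035,0],"yaw":-0.01},{"slide":[0.006,-0.065,0],"yaw":-0.02},{"slide":[0.009,-0.1,0],"yaw":-0.02},{"slide":[0.012,-0.135,0],"yaw":-0.03},{"slide":[0.015,-0.17,0],"yaw":-0.04},{"slide":[0.018,-0.205,0],"yaw":-0.047},{"slide":[0.021,-0.24,0],"yaw":-0.047},{"slide":[0.024,-0.275,0],"yaw":-0.047},{"slide":[0.027,-0.31,0],"yaw":-0.047},{"slide":[0.029,-0.34,0],"yaw":-0.047},{"slide":[0.03,-0.36,0],"yaw":-0.047},{"slide":[0.03,-0.366,0],"yaw":-0.047},{"slide":[0.03,-0.366,0],"yaw":-0.047},{"slide":[0.03,-0.366,0],"yaw":-0.047},{"slide":[0.03,-0.366,0],"yaw":-0.047},{"slide":[0.03,-0.366,0],"yaw":-0.047}]'
python3 - <<'E'
from h import *
import pickle
c=snap('wrist','w4.png');s=snap('side','s4.png');t=snap('top','t4.png')
pickle.dump((c,s,t),open('c4.pkl','wb'))
o=get_obs();print(o['clock'],o['position'],o['ee_rot'],o['joint_pos'])
print(proj(c,[.5595,-.201,.066]),proj(s,[.5595,-.201,.066]))
u,v=proj(s,[.5595,-.201,.12]).astype(int)
W=cv2.resize(c['frame'][60:260,150:350,::-1],(400,400),interpolation=cv2.INTER_CUBIC)
S=cv2.resize(s['frame'][v-50:v+50,u-50:u+50,::-1],(400,400),interpolation=cv2.INTER_CUBIC);print(u,v)
cv2.imwrite('pics/c4.png',np.hstack([W,S]))
E
```

```text
clock: 9.8
position: [0.5294, 0.1654, 0.242]
ee_rot: [0.673, 0.74, 0.001, 0.0]
ft_force: [0.1, 1.0, -2.6]
grip_width: 0.08
grasp_force: 58.5
clock: 11.22
position: [0.5595, -0.1989, 0.2413]
ee_rot: [0.689, 0.725, 0.0, -0.0]
ft_force: [0.8, 1.2, -1.3]
grip_width: 0.083
grasp_force: 58.5
11.3667 [ 0.55942326 -0.19977363  0.24145254] [6.89422231e-01 7.24359699e-01 7.65720427e-05 8.98301554e-05] [ 0.74386141  0.32118584 -0.5924873   1.52338252  0.18155471  1.35221314
  0.18511205]
[255.91619407 174.99118015] [254.39839113 249.92981401]
254 235
```

View pics/c4.png

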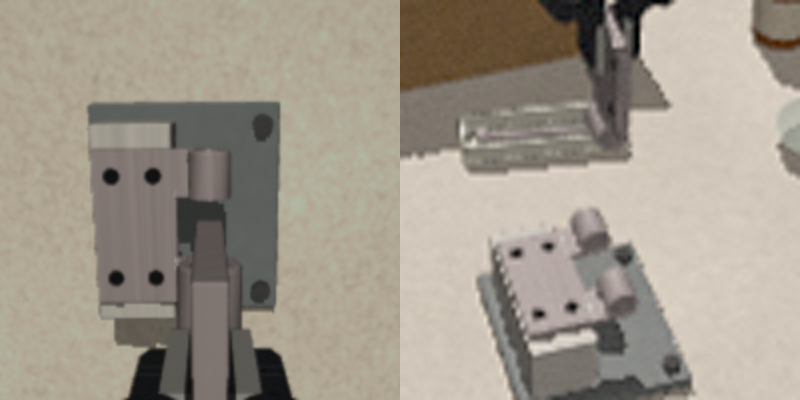

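The left panel (wrist) shows the jamb base corners at (89,104), (280,102) and (274,311). The +y knuckle spans columns 188 to 231 and rows 150 to 200, and the leaf barrel spans columns 178 to 242 with its +y end at row 258. I'll fit the jamb and leaf poses together.

```bash
cat > fit.py <<'E'
from h import *
import pickle
from scipy.optimize import least_squares
c,s,t=pickle.load(open('c4.pkl','rb'))
def pose(q,p): 
    C,S=np.cos(q[2]),np.sin(q[2]);return [q[0]+C*p[0]-S*p[1],q[1]+S*p[0]+C*p[1],p[2]]
P=[(89,104,-.072,.065,.01),(280,102,.042,.065,.01),(274,311,.042,-.065,.01),(91,123,-.064,.055,.055),(100,318,-.064,-.055,.055),(188,175,-.011,.03,.066),(231,175,.011,.03,.066),(209,150,0,.042,.077),(209,200,0,.017,.077)]
def f(q,w=0): 
    r=[]
    for u,v,x,y,z in P:
        d=(proj(c,pose(q,(x,y,z)))-[150+u/2-.25,60+v/2-.25]); r.append(d)
    for k in(5,6): r[k]=np.array([r[k][0],0])
    for k in(7,8): r[k]=np.array([0,r[k][1]])
    return np.ravel(r)
q=least_squares(f,[.56,-.2,.05],loss='soft_l1').x
print(q,f(q).round(1).reshape(-1,2).tolist())
# side camera: knuckles
print('side pts proj (crop)')
for y in(.017,.042,-.017,-.042):
    print(y,[(4*(proj(s,pose(q,(x,y,.066)))-[204,185])).round().tolist() for x in(-.011,.011)])
# leaf barrel in wrist
z=get_obs()['position'][2]-.057
print('barrel',ray(c,150+178/2-.25,60+290/2,z),ray(c,150+242/2-.25,60+290/2,z), 'end',ray(c,254.75,60+258/2-.25,z+.011))
E
python3 fit.py
python3 - <<'E'
from h import *
import pickle
c,s,t=pickle.load(open('c4.pkl','rb'))
W=cv2.resize(c['frame'][140:284,210:300,::-1],None,fx=4.1,fy=4.1,interpolation=cv2.INTER_CUBIC)
S=cv2.resize(s['frame'][180:280,220:280,::-1],None,fx=5.9,fy=5.9,interpolation=cv2.INTER_CUBIC)
S=cv2.convertScaleAbs(S,alpha=1.3);W=cv2.convertScaleAbs(W,alpha=1.3)
cv2.imwrite('pics/c5.png',np.hstack([W[:590],S[:590]]));print(W.shape,S.shape)
E
```

```text
[ 0.55840134 -0.2005931   0.051944  ] [[-0.2, -1.0], [0.5, -0.2], [0.5, -1.4], [-1.5, -0.2], [-0.6, 0.6], [0.5, 0.0], [0.3, 0.0], [0.0, 0.7], [0.0, 0.8]]
side pts proj (crop)
0.017 [[177.0, 245.0], [208.0, 238.0]]
0.042 [[166.0, 219.0], [197.0, 213.0]]
-0.017 [[191.0, 281.0], [224.0, 274.0]]
-0.042 [[202.0, 309.0], [235.0, 302.0]]
barrel [ 0.54726618 -0.19550068  0.18445254] [ 0.56870506 -0.19441009  0.18445254] end [ 0.55726237 -0.18064332  0.19545254]
(590, 369, 3) (590, 354, 3)
```

View pics/c5.png

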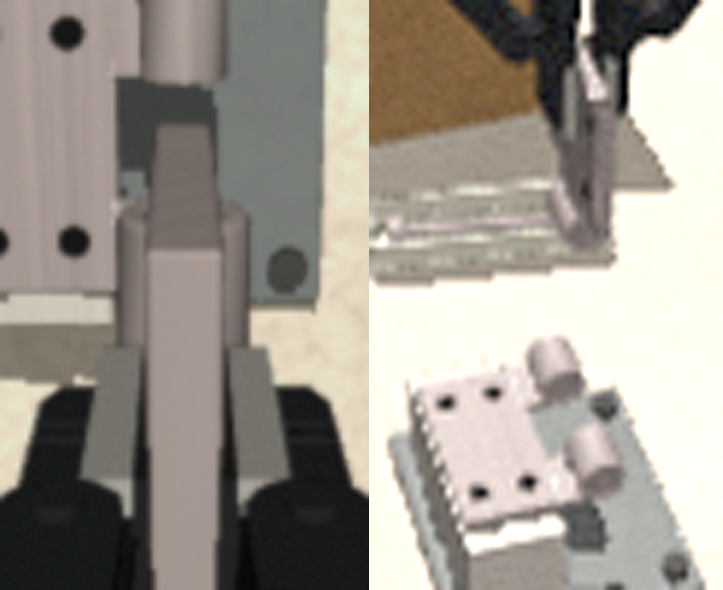

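The wrist crop (scale 4.1, origin 210,140) shows the plate's +y end face: top edge at row 248 over columns 147 to 222, bottom edge at row 125 over columns 158 to 212. The fixed knuckle's inner end is at row 82.

```bash
cat > m.py <<'E'
from h import *
import pickle
c,s,t=pickle.load(open('c4.pkl','rb'))
T=np.array([.55942,-.19977,.24145]);yw=2*np.arctan2(.72436,.68942)-np.pi/2;print('tool yaw',yw)
def loc(u,v,z):
    p=ray(c,210+u/4.1-.4,140+v/4.1-.4,z)-T;C,S=np.cos(yw),np.sin(yw);return (np.array([C*p[0]+S*p[1],-S*p[0]+C*p[1]])*1e3).round(2)
print('plate top',loc(147,248,T[2]+.02),loc(222,248,T[2]+.02))
print('plate bot',loc(158,125,T[2]-.04),loc(212,125,T[2]-.04))
print('barrel sides',loc(117,280,T[2]-.057),loc(249,280,T[2]-.057),'end',loc(184,202,T[2]-.046))
# side view: barrel
for y in(-.014,.014,-.032):
  for x,dz in((-.011,-.057),(.011,-.057),(0,-.068)):
    C,S=np.cos(yw),np.sin(yw);p=T+[C*x-S*y,S*x+C*y,dz]
    print('side pred',y,x,dz,(5.9*(proj(s,p)-[220,180])+[369,0]).round())
print('plate top -y',(5.9*(proj(s,T+[0.032*np.sin(yw),-.032,.02])-[220,180])+[369,0]).round(),(5.9*(proj(s,T+[-0.032*np.sin(yw),.032,.02])-[220,180])+[369,0]).round())
print('plate bot -y',(5.9*(proj(s,T+[0.032*np.sin(yw),-.032,-.04])-[220,180])+[369,0]).round())
E
python3 m.py
```

```text
tool yaw 0.04941771576687426
plate top [-4.88 32.71] [ 2.35 32.72]
plate bot [-5.13 32.29] [ 2.65 32.3 ]
barrel sides [-12.37   2.81] [9.29 2.84] end [-1.38 19.13]
side pred -0.014 -0.011 -0.057 [560. 236.]
side pred -0.014 0.011 -0.057 [612. 226.]
side pred -0.014 0 -0.068 [586. 251.]
side pred 0.014 -0.011 -0.057 [541. 193.]
side pred 0.014 0.011 -0.057 [592. 184.]
side pred 0.014 0 -0.068 [566. 208.]
side pred -0.032 -0.011 -0.057 [573. 264.]
side pred -0.032 0.011 -0.057 [625. 254.]
side pred -0.032 0 -0.068 [599. 280.]
plate top -y [604. 109.] [557.  15.]
plate bot -y [600. 228.]
```

```bash
python3 -m inch '[{"slide":[0.0005,-0.001,-0.03],"yaw":0.002},{"slide":[0.0005,-0.001,-0.055],"yaw":0.002},{"slide":[0.0005,-0.001,-0.075],"yaw":0.002},{"slide":[0.0005,-0.001,-0.088],"yaw":0.002},{"slide":[0.0005,-0.001,-0.092],"yaw":0.002},{"slide":[0.0005,-0.001,-0.092],"yaw":0.002},{"slide":[0.0005,-0.001,-0.092],"yaw":0.002},{"slide":[0.0005,-0.001,-0.092],"yaw":0.002}]'
python3 - <<'E'
from h import *
import pickle
c=snap('wrist','w6.png');s=snap('side','s6.png');t=snap('top','t6.png')
o=get_obs();print(o['clock'],o['position'],o['ee_rot'],o['ft_force'])
pickle.dump((c,s,t,o['position'],o['ee_rot']),open('c6.pkl','wb'))
W=cv2.resize(c['frame'][90:240,205:305,::-1],None,fx=4,fy=4,interpolation=cv2.INTER_CUBIC)
S=cv2.resize(s['frame'][195:295,220:286,::-1],None,fx=6,fy=6,interpolation=cv2.INTER_CUBIC)
cv2.imwrite('pics/c6.png',cv2.convertScaleAbs(np.hstack([W,S]),alpha=1.3));print(W.shape,S.shape)
E
```

```text
clock: 12.03
position: [0.5606, -0.2018, 0.1508]
ee_rot: [0.689, 0.725, 0.0, 0.001]
ft_force: [0.8, 0.1, -0.6]
grip_width: 0.082
grasp_force: 58.6
12.1833 [ 0.56028499 -0.20185622  0.15035524] [6.89217930e-01 7.24553640e-01 3.05232543e-04 7.58122866e-04] [ 1.10693903  0.228516   -1.57562763]
(600, 400, 3) (600, 396, 3)
```

View pics/c6.png

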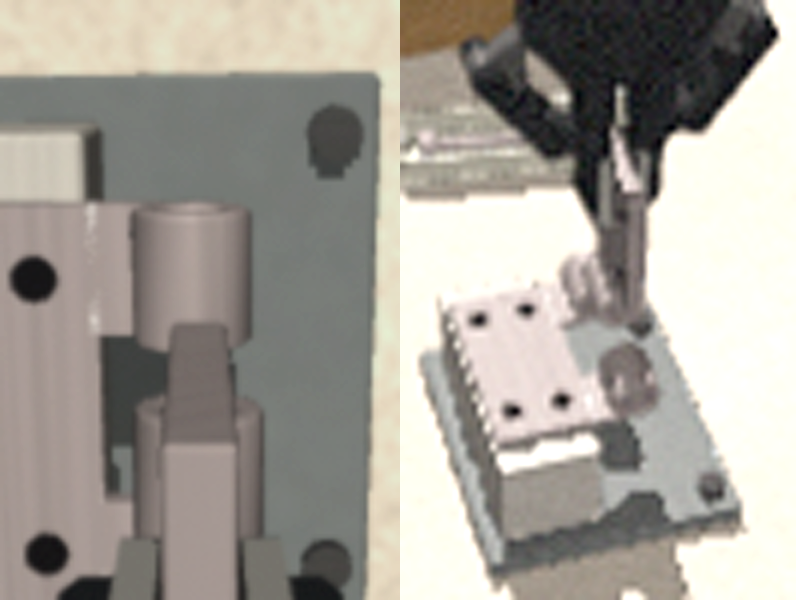

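The wrist crop (scale 4, origin 205,90) shows the fixed knuckle over columns 132 to 252, with its inner end near row 347. The leaf barrel spans columns 135 to 262, with its +y end near row 396. The plate end is at row 442 (columns 163 to 238, top edge) and row 323 (columns 174 to 230, bottom edge).

```bash
cat > m2.py <<'E'
from h import *
import pickle
c,s,t,T,q=pickle.load(open('c6.pkl','rb'));T=np.array(T)
yw=2*np.arctan2(q[1],q[0])-np.pi/2;print('yaw',yw)
def loc(u,v,z):
    p=ray(c,205+u/4-.4,90+v/4-.4,z)-T;C,S=np.cos(yw),np.sin(yw);return (np.array([C*p[0]+S*p[1],-S*p[0]+C*p[1]])*1e3).round(2)
print('plate top',loc(163,442,T[2]+.02),loc(238,442,T[2]+.02))
print('plate bot',loc(174,323,T[2]-.04),loc(230,323,T[2]-.04))
print('barrel',loc(135,480,T[2]-.057),loc(262,480,T[2]-.057),'end',loc(199,398,T[2]-.046))
print('fixed kn',loc(132,275,.066),loc(252,275,.066),'inner end top(+17)',loc(192,345,.077),'outer top(42)',loc(192,207,.077))
print('base corner',loc(380,74,.01),'lower right edge',loc(368,570,.01), 'block corner(-20,55,.055)',loc(100,127,.055))
E
python3 m2.py
python3 - <<'E'
import pickle,numpy as np,cv2
c=pickle.load(open('c6.pkl','rb'))[0];f=c['frame'].astype(int).sum(2)
for r in(150,158,165,205,212): print(r,f[r,233:275].tolist())
print([f[r,245] for r in range(136,200)])
E
```

```text
yaw 0.04997745765023387
plate top [-4.69 31.65] [ 2.76 31.64]
plate bot [-4.79 31.06] [ 3.51 31.06]
barrel [-11.9    0.42] [9.57 0.42] end [-1.08 17.86]
fixed kn [-13.42  30.75] [ 8.71 30.75] inner end top(+17) [-2.31 20.05] outer top(42) [-2.27 44.43]
base corner [39.15 66.3 ] lower right edge [ 41.03 -52.78] block corner(-20,55,.055) [-19.61  56.87]
150 [371, 376, 377, 365, 303, 212, 217, 239, 259, 272, 293, 309, 321, 329, 339, 348, 358, 366, 373, 380, 380, 368, 357, 348, 342, 340, 341, 335, 320, 310, 294, 273, 251, 219, 197, 263, 281, 283, 279, 281, 279, 282]
158 [369, 374, 378, 372, 349, 232, 219, 244, 264, 281, 297, 311, 322, 332, 342, 351, 360, 368, 370, 374, 374, 368, 358, 348, 341, 336, 333, 331, 314, 303, 289, 264, 241, 207, 189, 255, 277, 280, 279, 278, 278, 277]
165 [368, 373, 376, 372, 353, 229, 215, 246, 267, 286, 299, 315, 328, 338, 346, 354, 358, 364, 369, 375, 375, 365, 356, 345, 337, 331, 329, 326, 309, 297, 280, 257, 231, 198, 184, 252, 275, 278, 278, 278, 279, 280]
205 [223, 264, 274, 273, 266, 182, 182, 222, 244, 264, 273, 257, 273, 316, 348, 354, 354, 354, 355, 3
[... 589 characters left out ...]
nt64(322), np.int64(323), np.int64(322), np.int64(323), np.int64(324), np.int64(322), np.int64(325), np.int64(325), np.int64(327), np.int64(325), np.int64(327), np.int64(326), np.int64(328), np.int64(326), np.int64(328), np.int64(327), np.int64(328), np.int64(330), np.int64(330), np.int64(330), np.int64(330), np.int64(330), np.int64(330), np.int64(322), np.int64(276), np.int64(177), np.int64(147), np.int64(144), np.int64(146), np.int64(147), np.int64(144), np.int64(146), np.int64(145), np.int64(149), np.int64(156), np.int64(192), np.int64(247), np.int64(255), np.int64(231), np.int64(192), np.int64(201), np.int64(226), np.int64(231), np.int64(239), np.int64(225), np.int64(230), np.int64(232)]
```

```bash
cat >> m2.py <<'E'
print('---');R=lambda u,v,z:loc((u-204.6)*4,(v-89.6)*4,z)
for x in (245,244): print('kn inner(17)',R(x,177,.0755),'barrel rim(14)',R(x,191.7,T[2]-.048))
f=c['frame'].astype(int).sum(2)
for x in(240,243,252): print(x,f[138:150,x].tolist(),f[170:196,x].tolist())
E
python3 m2.py | sed -n '/---/,$p'
```

```text
---
kn inner(17) [-7.78 18.86] barrel rim(14) [-7.   15.59]
kn inner(17) [-8.49 18.86] barrel rim(14) [-7.63 15.59]
240 [280, 275, 273, 277, 265, 269, 251, 239, 238, 236, 239, 240] [250, 247, 250, 248, 247, 237, 203, 155, 148, 149, 147, 146, 146, 145, 146, 147, 148, 149, 147, 160, 193, 229, 243, 249, 247, 230]
243 [279, 275, 264, 250, 253, 296, 304, 294, 291, 291, 294, 291] [300, 300, 303, 301, 300, 299, 281, 215, 155, 148, 147, 146, 146, 145, 145, 149, 147, 149, 161, 200, 244, 247, 237, 250, 281, 295]
252 [275, 270, 301, 375, 373, 354, 405, 396, 378, 379, 381, 381] [317, 255, 248, 252, 253, 253, 252, 251, 250, 247, 250, 250, 250, 247, 247, 250, 250, 253, 249, 247, 250, 253, 252, 250, 248, 249]
```

```bash
python3 -m inch '[{"slide":[-0.001,0.001,0],"yaw":0.004},{"slide":[-0.001,0.001,-0.003],"yaw":0.004},{"slide":[-0.001,0.001,-0.007],"yaw":0.004},{"slide":[-0.001,0.001,-0.010],"yaw":0.004},{"slide":[-0.001,0.001,-0.013],"yaw":0.004},{"slide":[-0.001,0.001,-0.015],"yaw":0.004},{"slide":[-0.001,0.001,-0.015],"yaw":0.004}]'
python3 -m inch '[{"slide":[0,0,-0.003],"yaw":0},{"slide":[0,0,-0.006],"yaw":0},{"slide":[0,0,-0.009],"yaw":0},{"slide":[0,0,-0.011],"yaw":0},{"slide":[0,0,-0.012],"yaw":0},{"slide":[0,0,-0.012],"yaw":0},{"slide":[0,0,-0.012],"yaw":0},{"slide":[0,0,-0.012],"yaw":0}]'
python3 - <<'E'
from h import *
import pickle
c=snap('wrist','w7.png');P=[get_obs()['position']];F=[get_obs()['ft_force']]
s=snap('side','s7.png');P.append(get_obs()['position']);F.append(get_obs()['ft_force'])
t=snap('top','t7.png');o=get_obs();P.append(o['position']);F.append(o['ft_force'])
print(np.array(P).round(4),np.array(F).round(1))
pickle.dump((c,s,t,np.mean(P,0),o['ee_rot']),open('c6.pkl','wb'))
W=cv2.resize(c['frame'][60:210,205:305,::-1],None,fx=4,fy=4,interpolation=cv2.INTER_CUBIC)
S=cv2.resize(s['frame'][195:295,220:286,::-1],None,fx=6,fy=6,interpolation=cv2.INTER_CUBIC)
cv2.imwrite('pics/c7.png',cv2.convertScaleAbs(np.hstack([W,S]),alpha=1.3))
E
```

```text
clock: 12.77
position: [0.5585, -0.2007, 0.1336]
ee_rot: [0.688, 0.726, -0.0, -0.0]
ft_force: [0.1, 0.4, -0.9]
grip_width: 0.082
grasp_force: 58.6
clock: 13.43
position: [0.5589, -0.2008, 0.1225]
ee_rot: [0.688, 0.726, 0.0, 0.0]
ft_force: [1.2, 0.5, -0.3]
grip_width: 0.083
grasp_force: 58.6
[[ 0.5589 -0.2008  0.1225]
 [ 0.5589 -0.2008  0.1225]
 [ 0.5589 -0.2007  0.1225]] [[-0.1 -0.3 -1.1]
 [ 1.2 -0.2 -1.3]
 [ 0.4  0.  -0.3]]
```

View pics/c7.png

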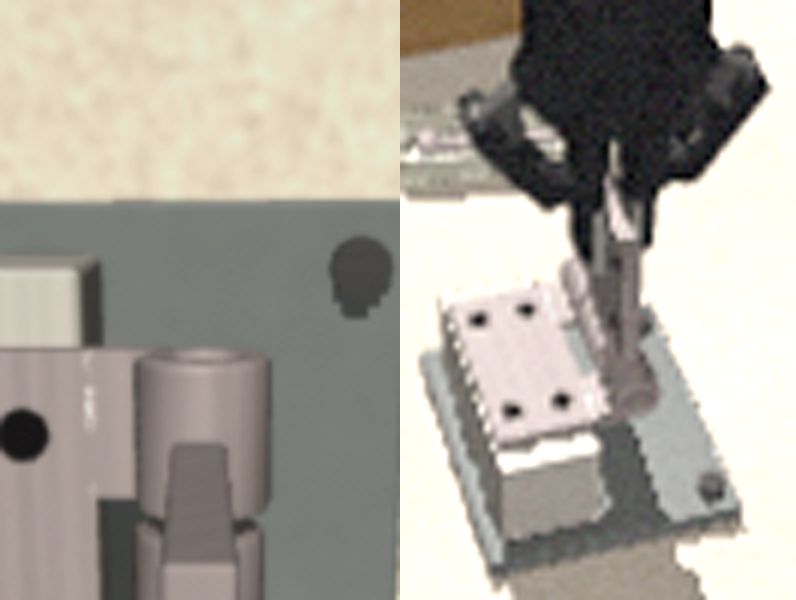

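The barrel sits between the knuckles with no contact force. I'll compare the outlines at the bore height in the same frame.

```bash
cat > m3.py <<'E'
from h import *
import pickle
c,s,t,T,q=pickle.load(open('c6.pkl','rb'));T=np.array(T)
yw=2*np.arctan2(q[1],q[0])-np.pi/2;print('yaw',yw)
def loc(u,v,z):
    p=ray(c,u,v,z)-T;C,S=np.cos(yw),np.sin(yw);return (np.array([C*p[0]+S*p[1],-S*p[0]+C*p[1]])*1e3).round(2)
I=cv2.resize(c['frame'].astype(np.float32).sum(2),None,fx=1,fy=1)
for r in (160,165,170,175,180,184,196,200,204,208):
    L=I[r,232:246].astype(int);Rr=I[r,262:280].astype(int);print(r,L.tolist(),Rr.tolist())
for x in(241,243,268): print(x,I[180:206,x].astype(int).tolist())
E
python3 m3.py
```

```text
yaw 0.05399366922400706
160 [373, 376, 382, 385, 379, 362, 271, 204, 224, 245, 259, 275, 292, 305] [347, 345, 341, 326, 317, 306, 291, 264, 250, 214, 192, 263, 283, 284, 285, 280, 280, 280]
165 [370, 375, 380, 382, 378, 361, 274, 202, 226, 246, 264, 278, 294, 307] [345, 341, 338, 323, 313, 303, 285, 260, 244, 208, 209, 266, 281, 282, 282, 282, 280, 281]
170 [369, 373, 379, 382, 379, 364, 272, 182, 221, 249, 267, 283, 298, 309] [338, 339, 333, 319, 309, 299, 278, 255, 235, 200, 206, 264, 280, 281, 281, 283, 282, 284]
175 [368, 374, 374, 378, 380, 368, 311, 207, 223, 251, 270, 283, 299, 311] [311, 333, 331, 314, 304, 294, 272, 247, 229, 192, 200, 264, 279, 282, 282, 282, 285, 283]
180 [368, 371, 373, 378, 378, 369, 313, 214, 225, 253, 272, 284, 300, 311] [260, 316, 324, 310, 300, 286, 269, 241, 222, 186, 198, 260, 277, 279, 281, 282, 282, 282]
184 [275, 280, 282, 285, 286, 282, 264, 201, 226, 255, 272, 286, 299, 306] [235, 304, 319, 306, 293, 281, 260, 235, 217, 183, 207, 263, 280, 281, 281, 282, 279, 278]
196 [139, 144, 148, 150, 150, 147, 142, 189, 227, 251, 271, 289, 302, 245] [245,
[... 288 characters left out ...]
27, 178, 226, 249, 266, 276, 262, 281] [360, 326, 266, 287, 287, 272, 256, 222, 182, 260, 286, 287, 288, 288, 289, 287, 288, 285]
208 [139, 146, 150, 149, 149, 146, 143, 183, 229, 250, 268, 280, 260, 277] [360, 321, 254, 281, 280, 266, 249, 218, 194, 262, 285, 286, 287, 288, 291, 291, 290, 290]
241 [253, 255, 255, 255, 255, 256, 253, 234, 192, 160, 189, 235, 247, 263, 274, 261, 251, 245, 244, 245, 244, 247, 247, 247, 249, 250]
243 [284, 289, 285, 285, 286, 285, 287, 283, 247, 165, 136, 171, 229, 253, 283, 298, 289, 281, 281, 281, 281, 280, 278, 276, 276, 279]
268 [269, 266, 263, 261, 260, 257, 258, 254, 250, 247, 186, 158, 198, 270, 283, 281, 270, 265, 262, 259, 260, 259, 257, 255, 256, 253]
```

```bash
cat >> m3.py <<'E'
print('---')
for r,l,R in((160,238.0,272.4),(170,238.1,272.4),(180,238.4,272.4),(200,238.6,270.4),(208,238.6,270.4)):
    a=loc(l-.5,r,.066);b=loc(R-.5,r,.066);print(r,a,b,(a+b)/2,b-a)
E
python3 m3.py | sed -n '/---/,$p'
python3 -m inch '[{"slide":[0,0,-0.001],"yaw":0},{"slide":[0,0,-0.002],"yaw":0},{"slide":[0,0,-0.003],"yaw":0},{"slide":[0,0,-0.003],"yaw":0},{"slide":[0,0,-0.003],"yaw":0},{"slide":[0,0,-0.003],"yaw":0}]'
```

```text
---
160 [-12.33  34.52] [ 9.76 34.53] [-1.285 34.525] [2.209e+01 1.000e-02]
170 [-12.37  27.98] [ 9.86 27.98] [-1.255 27.98 ] [22.23  0.  ]
180 [-12.27  21.31] [ 9.96 21.32] [-1.155 21.315] [2.223e+01 1.000e-02]
200 [-12.35   7.6 ] [8.85 7.6 ] [-1.75  7.6 ] [21.2  0. ]
208 [-12.43   1.97] [8.92 1.97] [-1.755  1.97 ] [21.35  0.  ]
clock: 14.08
position: [0.5588, -0.2007, 0.1193]
ee_rot: [0.688, 0.726, 0.0, -0.0]
ft_force: [0.7, -1.1, -1.2]
grip_width: 0.086
grasp_force: 58.6
```

No contact at -3 mm. I'll keep going in half-millimetre steps to find the 6 mm clearance by touch.

```bash
python3 -m inch '[{"slide":[0,0,-0.001],"yaw":0},{"slide":[0,0,-0.001],"yaw":0},{"slide":[0,0,-0.001],"yaw":0}]'|sed -n '2p;4p'
python3 -m inch '[{"slide":[0,0,-0.001],"yaw":0},{"slide":[0,0,-0.001],"yaw":0},{"slide":[0,0,-0.001],"yaw":0}]'|sed -n '2p;4p'
python3 -m inch '[{"slide":[0,0,-0.0005],"yaw":0},{"slide":[0,0,-0.0005],"yaw":0},{"slide":[0,0,-0.0005],"yaw":0}]'|sed -n '2p;4p'
python3 -m inch '[{"slide":[0,0,-0.0005],"yaw":0},{"slide":[0,0,-0.0005],"yaw":0},{"slide":[0,0,-0.0005],"yaw":0}]'|sed -n '2p;4p'
```

```text
position: [0.5588, -0.2007, 0.1183]
ft_force: [0.7, 1.0, -1.1]
position: [0.5587, -0.2007, 0.1173]
ft_force: [0.2, -0.2, -1.7]
position: [0.5588, -0.2007, 0.1168]
ft_force: [0.8, -0.0, -1.4]
position: [0.5589, -0.2007, 0.1165]
ft_force: [-0.5, 0.2, 1.5]
```

Contact begins at TCP z ≈ 0.1166, so the bores line up at about 0.1226, which agrees with the grasp estimate. I'll rise 6 mm and shift +0.4 mm in x.

```bash
python3 -m inch '[{"slide":[0,0,0.002],"yaw":0},{"slide":[0.0004,0,0.004],"yaw":0},{"slide":[0.0004,0,0.0062],"yaw":0},{"slide":[0.0004,0,0.0062],"yaw":0},{"slide":[0.0004,0,0.0062],"yaw":0},{"slide":[0.0004,0,0.0062],"yaw":0},{"slide":[0.0004,0,0.0062],"yaw":0},{"slide":[0.0004,0,0.0062],"yaw":0},{"slide":[0.0004,0,0.0062],"yaw":0},{"slide":[0.0004,0,0.0062],"yaw":0}]'
python3 - <<'E'
from h import *
import pickle
c=snap('wrist','w8.png');o=get_obs();print(o['position'],o['ft_force'],o['clock'])
I=c['frame'].astype(int).sum(2)
for r in(170,180,200,208):print(r,I[r,235:243].tolist(),I[r,266:276].tolist())
for x in(241,243,268): print(x,I[180:206,x].tolist())
E
```

```text
clock: 15.92
position: [0.5592, -0.2007, 0.1225]
ee_rot: [0.688, 0.726, 0.0, -0.0]
ft_force: [0.2, -0.4, -1.4]
grip_width: 0.083
grasp_force: 58.6
[ 0.55917822 -0.2007472   0.12250354] [-0.09258642  0.54489264 -0.39161922] 15.9667
170 [382, 377, 359, 251, 206, 237, 257, 272] [307, 292, 271, 246, 222, 183, 226, 270, 281, 283]
180 [380, 377, 361, 279, 216, 240, 263, 279] [297, 279, 256, 232, 209, 179, 254, 277, 280, 280]
200 [149, 150, 147, 142, 188, 225, 243, 263] [290, 276, 260, 232, 190, 259, 285, 286, 287, 285]
208 [148, 152, 147, 139, 183, 228, 250, 269] [283, 268, 250, 216, 196, 261, 286, 287, 287, 289]
241 [263, 262, 263, 263, 265, 263, 265, 253, 212, 155, 175, 234, 248, 264, 273, 261, 250, 243, 244, 244, 243, 245, 246, 247, 249, 250]
243 [291, 292, 292, 291, 291, 294, 293, 291, 264, 192, 139, 171, 227, 247, 282, 298, 292, 282, 280, 280, 281, 278, 275, 276, 280, 280]
268 [256, 254, 254, 253, 250, 250, 247, 242, 243, 246, 190, 189, 244, 276, 283, 279, 270, 262, 260, 262, 260, 259, 257, 256, 253, 253]
```

```bash
python3 -m inch '[{"slide":[0.0001,0.0006,0.0001],"yaw":0},{"slide":[0.0001,0.0006,0.0001],"yaw":0},{"slide":[0.0001,0.0006,0.0001],"yaw":0},{"slide":[0.0001,0.0006,0.0001],"yaw":0},{"slide":[0.0001,0.0006,0.0001],"yaw":0},{"slide":[0.0001,0.0006,0.0001],"yaw":0},{"slide":[0.0001,0.0006,0.0001],"yaw":0},{"slide":[0.0001,0.0006,0.0001],"yaw":0}]'
python3 -c "
from workcell import *
print(hand_in())"
```

```text
clock: 16.63
position: [0.5593, -0.2002, 0.1226]
ee_rot: [0.688, 0.726, 0.0, 0.0]
ft_force: [0.5, 0.3, -0.5]
grip_width: 0.081
grasp_force: 58.6
the job is handed in; nothing more can be done
None
```

I handed the job in with both flaps folded back and the leaf held still between the jamb knuckles, its bore in line by my measurements (under about 1 mm off across and in height) and no contact force; no verdict came back.

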